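# Battery pack from charger to tester bed

## Task

One pocket of the desk charger holds a spare radio battery pack; the other two hold handheld radios. Draw the pack straight up out of its tight pocket by its pull tab, stand it upright on the tester's raised step with its contact side towards the bed and let go, then push it over the edge of the step so that it tumbles into the bed and lies flat there, contact side down and completely off the step. Leave the radios in their pockets and everything else on the desk where it is.

Things in the scene. Friction and masses are not known exactly. Their poses are not given: they have to be found in the camera images.
- pack: Loose black battery pack, 0.26 kg: block 36 (x) x 56 (y) x 70 (z) mm; from the middle of its top stands a pull tab 12 (x) x 32 (y) x 30 (z) mm. Origin: centre of its underside, z up through the tab. The broad side facing +x has 4 copper contact strips that wrap onto the top edge; the other has a paper label. In its pocket only the tab stands above the rim; block top 2 mm below it.
- charger: Fixed grey desk charger, 96 (x) x 252 (y) x 80 (z) mm, origin at the centre of its underside, z up. Three pockets at y = -80, 0, 80 mm, each 39 (x) x 59 (y) mm, 72 mm deep. Pack and radios stand in them in any order, their x along the charger's x, the pack's contacts facing +x. Left or right of the robot's centre line; the tester is on the other side.
- tester: Fixed battery tester. Origin on the desk under the middle of the step's edge, z up. Step: flat, 30 mm above the desk, x = -65 to 0, y = -44 to 44 mm. Bed: floor 10 mm above the desk, x = 0 to 136 mm, 76 mm wide between walls 25 mm high (above desk); housing 34 mm high beyond it. Tip the pack towards +x; if it then leans on the step's edge, push it on until it drops flat.
- radio_a: Black handheld radio in a charger pocket, 36 x 56 x 96 mm with a stub antenna (14 mm thick, 40 mm tall, to +y of the middle) and a small knob on top; its top is 24 mm and its antenna 63 mm above the charger's rim. Origin: centre of its underside. Loose; stays.
- radio_b: A second handheld radio, the same as radio_a, in another pocket. Loose; stays.
- mug: White mug, 82 mm wide, 95 mm high, beyond the task's things. Origin: centre of its underside. Loose; stays.
- stapler: Stapler 35 x 130 mm, 41 mm high, between the robot and the task's things; origin at the centre of its underside. Loose; stays.
- mouse: Grey computer mouse 105 x 60 mm, 32 mm high, at the right; origin at the centre of its underside. Loose; stays.
- stamp: Wooden hand stamp, 42 mm wide, 74 mm high, between charger and tester; origin at the centre of its underside. Loose; stays.
- punch: Hole punch 100 x 115 mm, 57 mm high, at the left; origin at the centre of its underside. Loose; stays.
Things that resemble listed ones, but are neither listed nor needed, are in the scene too. Leave any yellow look-alike of the pack alone.

How it is judged:
On the way, in this order (a step that is already met when the one before it is completed fails the run):
1. the pack hangs upright, wholly out of its pocket (its underside above the charger's rim) (z of pack in the frame of charger above 0.083 m and angle between pack's own z axis and vertical below 0.25 rad), for 0.1 s.
2. the pack stands upright and released on the tester's step, contact side towards the bed (x of pack in the frame of tester between -0.065 and 0 m and y of pack in the frame of tester between -0.044 and 0.044 m and z of pack in the frame of tester between 0.026 and 0.035 m and angle between pack's own z axis and vertical below 0.1 rad and angle between the x axis of pack and the x axis of tester, either way round below 0.5 rad and linear speed of pack below 0.02 m/s and contact force between pack and the fingers below 0.1 N), for 0.2 s.
At the end, for the whole second after the job is handed in: The pack lies at rest and released in the tester's bed between its side walls, contact side down and flat (within 0.14 rad), completely off the step (its underside at most 60 mm from the step's edge); both radios are still in their pockets (within 20 mm of where they were) (angle between pack's own x axis and vertical above 3 rad and x of pack in the frame of tester between -0.004 and 0.06 m and y of pack in the frame of tester between -0.03 and 0.03 m and z of pack in the frame of tester between 0.022 and 0.034 m and linear speed of pack below 0.02 m/s and contact force between pack and the fingers below 0.1 N and distance of each of radio_a, radio_b from where it was at the start of the episode below 0.02 m); the robot touches nothing.
It fails at once if a radio is displaced by more than 20 mm (distance of any of radio_a, radio_b from where it was at the start of the episode above 0.02 m).
It fails at once if a bystander on the desk is displaced by more than 30 mm (distance of any of mug, stapler, mouse, stamp, punch from where it was at the start of the episode above 0.03 m).
It also fails if it takes over 67 s, if anything falls off the work surface, if the arm or the gripper's body presses on something with over 40 N, if the wrist force passes 120 N, or if a joint passes its speed limit or range.

## Robot

A 7-joint arm with a two-finger parallel gripper is mounted at the origin on the work surface. World frame = base frame: x ahead of the robot, y to its left, z up, the work surface at z = 0. Lengths are in m, angles in rad, forces in N, time in s.
With the tool pointing down it reaches from about 0.425 to 0.825 m from the base axis. Payload 3.6 kg.
Tool frame: the origin (TCP) lies at the very end of the fingers, on their centre line; the grasp point (between the pads) lies 19 mm behind it; z points along the fingers, y is the direction in which the jaws open and shut (so a half turn about z gives the same grasp; the last joint's range is limited). The gripper opens to 93 mm and grips with 3 to 60 N. Pads are 15 mm wide; open, the fingers measure 128 mm over their backs; the gripper's body (75 mm by 188 mm) begins 65 mm behind the grasp point.
Start: joints at [-1.143, 0.615, -0.013, 1.423, 0.008, 1.103, -0.04], TCP at [0.285, 0.584, 0.219] pointing down, gripper open.
Joint ranges: [-3.12, 3.12], [-0.3, 2.06], [-1.34, 1.32], [0.26, 2.42], [-1.36, 4.5], [0.01, 1.98], [-2.84, 2.84]. Speed limits (rad/s): [2.79, 2.79, 3.14, 3.14, 3.14, 3.14, 3.14].

## Interface

Orientations are given as a rotation vector (axis times angle).
In Python, from rig import bot, cams gives the robot as it stands.
- The arm moves only by the tool move_arm, never from a script. Its argument "targets" is a list of rows, each an object of numbers: "x", "y", "z": the shift along the tool's x, y, z in mm; "wx", "wy", "wz": the turn, a rotation vector about the tool's x, y, z in degrees; "jaw": the finger opening in mm, from 0 to 93. In form: [{"x": .., "y": .., "z": .., "wx": .., "wy": .., "wz": .., "jaw": ..}, ...]. A call has 1 to 12 rows; each row is the pose to reach, as a shift and turn from the pose measured when the call began, along the tool's axes at that moment; what a row does not reach only later rows make up. A row lasts 1/12 s, in which the tool goes at most 41.7 mm and 7.16 degrees, less where a joint would pass 70% of its speed; a pose out of reach is approached as far as the arm can. A call with a gripper value outside its range is refused whole. The fingers move at their own pace and stop on an object; "newtons" is the grip in N (left out, the last holds). Time passes only in rows, so rows that repeat a pose let the fingers close. It gives the time, the measured TCP pose, the force and the opening at its end, in the units of the state.
- bot.get_obs(): the state, without advancing time (a new reading comes with each control period).
- cams.grab_frame(name): name is "scene" or "top"; returns the picture (480x640x3 uint8, blue, green, red); there is no depth.
- cams.camera_info(name): a dict with "fx", "fy", "cx", "cy" (pixels), "T" (4x4, takes a point from camera to world coordinates). Camera axes: x right, y down, z forward; pixel columns grow to the right and rows downward; lengths in m; the calibration is good to about 2 mm. A picture is of the moment at which its call begins. camera_info takes no time and is no camera call.
- bot.close_job(): hands the job in, once; it reports no verdict.
The state is a dict: "clock": time; "q": joint angles; "qvel": joint speeds; "joint_efforts": joint torques, N m; "position": TCP position; "orientation": TCP orientation; "wrist_force": force on the tool from outside, world axes, zero at the start; "wrist_torque": the same for the moment, N m; "opening": finger opening in m.
Only numpy, scipy, OpenCV 4.12 (cv2) and the standard library are available. Lean on these libraries where they do the work, as an engineer would, in place of code of your own. Each camera call takes 0.05 s, during which the arm holds its last target.

## Working session

There is one attempt and no reset: what is moved stays moved. The work goes in short steps, Python scripts to look and compute and a tool call to move; the robot and the scene stay as the last step left them, time stands still between calls to the robot, and variables do not carry over. Pictures are saved under pics/ and viewed, and the job is handed in when it is done.

Besides the shell and the picture viewer there is one more tool, called after "Emit:" as a command line: name --argument value ..., lists and objects as JSON in quotes. move_arm: Moves the arm, as the interface text tells. Its arguments: {"type":"object","properties":{"targets":{"type":"array","items":{"type":"object","properties":{"x":{"type":"number"},"y":{"type":"number"},"z":{"type":"number"},"wx":{"type":"number"},"wy":{"type":"number"},"wz":{"type":"number"},"jaw":{"type":"number"}}}},"newtons":{"type":"number"}},"required":["targets"]}

```bash
ls; mkdir -p pics; python3 - <<'E'
from rig import bot,cams
import cv2,numpy as np
np.set_printoptions(precision=4,suppress=True)
for n in("scene","top"):
    cv2.imwrite(f"pics/{n}0.png",cams.grab_frame(n)); i=cams.camera_info(n); print(n,i["fx"],i["fy"],i["cx"],i["cy"]);print(np.array(i["T"]))
print(bot.get_obs())
E
```

```text
pics
scene 497.6282042801155 497.6282042801155 322.8227791969245 237.99961711366436
[[ 0.5595  0.5156 -0.6489  1.2348]
 [ 0.8287 -0.3343  0.4489 -0.4615]
 [ 0.0145 -0.7889 -0.6143  0.7039]
 [ 0.      0.      0.      1.    ]]
top 613.2498526742673 613.2498526742673 313.718340135276 240.24045347023247
[[ 0.023  -0.9909  0.1324  0.3342]
 [-0.9997 -0.0232  0.0003  0.0088]
 [ 0.0028 -0.1323 -0.9912  1.6334]
 [ 0.      0.      0.      1.    ]]
{'clock': 0.1, 'q': array([-1.1435,  0.6158, -0.0126,  1.4247,  0.0081,  1.1034, -0.0404]), 'qvel': array([ 0.0017, -0.0022, -0.0011, -0.0044, -0.0001,  0.0003,  0.    ]), 'joint_efforts': array([  0.0016, -46.0041,   0.2102, -16.6245,  -0.0612,   0.0169,
         0.0001]), 'position': array([0.2847, 0.5836, 0.2176]), 'orientation': array([-0.7066, -3.0606,  0.0035]), 'wrist_force': array([-0.4019, -0.4323,  0.0954]), 'wrist_torque': array([ 0.0207,  0.0384, -0.0162]), 'opening': 0.09293207429260723}
```

View pics/scene0.png

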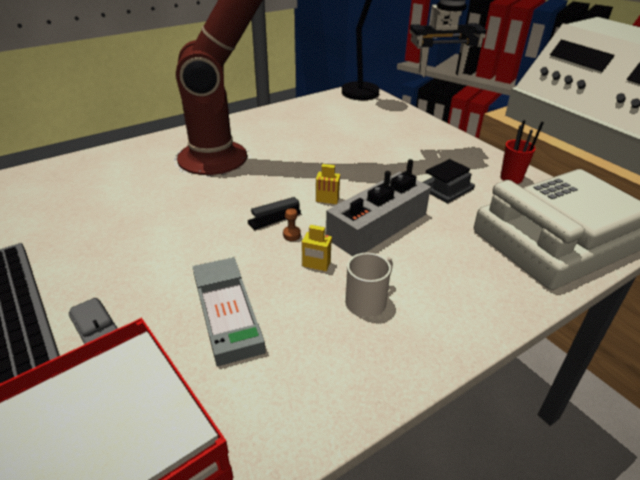

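View pics/top0.png

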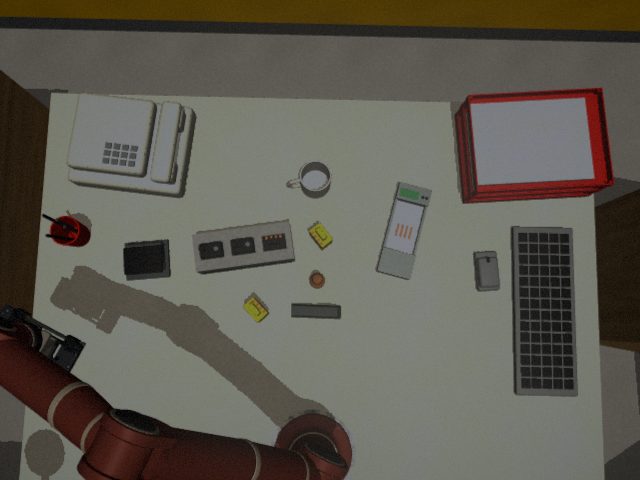

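The charger is on the left, with the pack in its right-most pocket (top image, about 274,242; contacts on the far side). The tester is on the right with its step nearest the robot (395,263). I'll zoom in next to get precise corners.

```bash
cat > h.py <<'E'
import numpy as np,cv2
from rig import bot,cams
np.set_printoptions(precision=4,suppress=True)
def ray(n,u,v):
    i=cams.camera_info(n);T=np.array(i["T"])
    d=T[:3,:3]@np.array([(u-i["cx"])/i["fx"],(v-i["cy"])/i["fy"],1]);return T[:3,3],d
def onz(n,u,v,z):
    o,d=ray(n,u,v);return o+d*(z-o[2])/d[2]
def proj(n,p):
    i=cams.camera_info(n);T=np.array(i["T"]);c=T[:3,:3].T@(np.asarray(p)-T[:3,3]);return np.array([i["fx"]*c[0]/c[2]+i["cx"],i["fy"]*c[1]/c[2]+i["cy"]])
def zoom(im,x0,y0,x1,y1,s,name):
    c=im[y0:y1,x0:x1];cv2.imwrite(name,cv2.convertScaleAbs(cv2.resize(c,None,fx=s,fy=s,interpolation=cv2.INTER_CUBIC),alpha=1.5))
E
python3 - <<'E'
from h import *
t=cv2.imread("pics/top0.png");s=cv2.imread("pics/scene0.png")
a=t[210:280,185:305];b=t[175:285,365:445]
zoom(t,185,210,305,280,6,"pics/zt_ch.png");zoom(t,360,175,450,285,5,"pics/zt_te.png")
zoom(s,315,150,445,260,5,"pics/zs_ch.png");zoom(s,180,250,280,370,5,"pics/zs_te.png")
E
```

```text
(no output)
```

View pics/zt_ch.png

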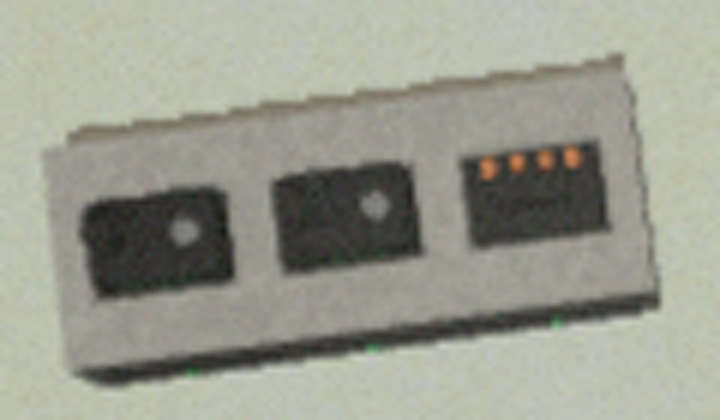

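View pics/zt_te.png

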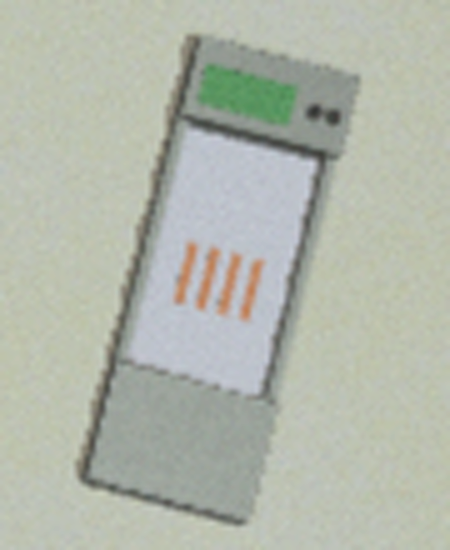

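View pics/zs_ch.png

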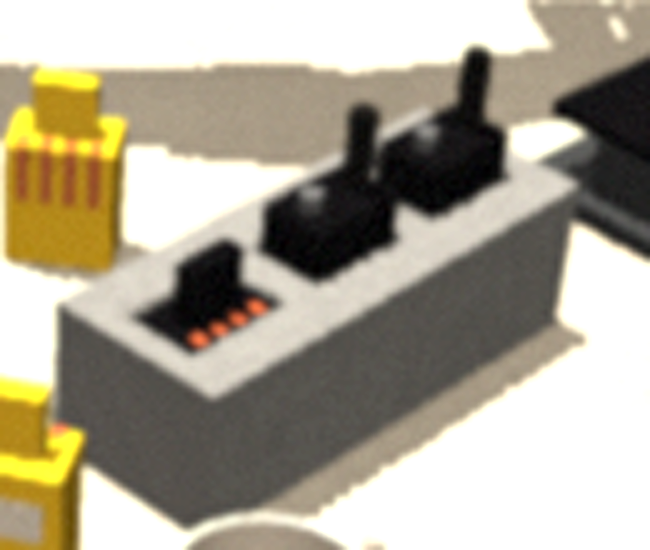

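View pics/zs_te.png

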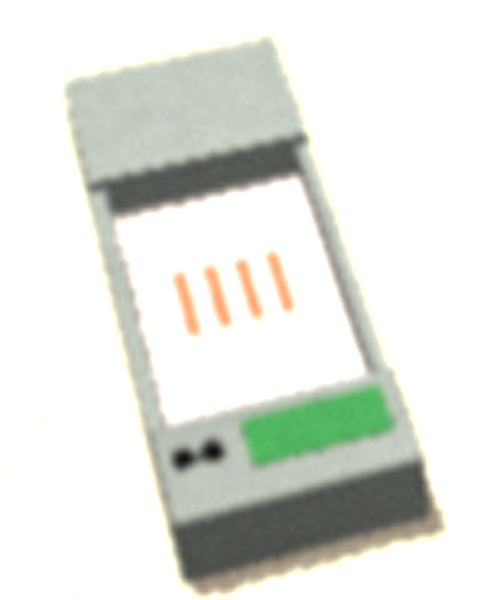

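Top view: the charger rim corners in the zoom are about (45,148), (620,64), (657,293) and (69,372). The tester step corners are about (120,362), (272,400), (247,520) and (85,483). I'll measure both in the two views.

```bash
python3 - <<'E'
from h import *
def Z(n,x0,y0,s,pts,z):
    return np.array([onz(n,x0+(a+.5)/s-.5,y0+(b+.5)/s-.5,z)[:2] for a,b in pts])
def rep(nm,P):
    print(nm,P.mean(0)); print(P.ravel()); 
    for i in range(4):
        d=P[(i+1)%4]-P[i]; print("  len %.4f ang %.2f"%(np.hypot(*d),np.degrees(np.arctan2(d[1],d[0]))))
rep("ch top rim",Z("top",185,210,6,[(45,148),(620,64),(657,293),(69,372)],.08))
rep("ch scene rim",Z("scene",315,150,5,[(60,312),(213,398),(580,185),(428,110)],.08))
rep("pocket pack top",Z("top",185,210,6,[(462,160),(598,143),(609,228),(475,246)],.08))
rep("pocket pack scene",Z("scene",315,150,5,[(135,317),(195,353),(283,300),(224,262)],.08))
rep("step top",Z("top",360,175,5,[(120,362),(272,400),(247,522),(85,482)],.03))
rep("step scene",Z("scene",180,250,5,[(68,85),(92,187),(305,137),(270,40)],.03))
rep("bed floor top",Z("top",360,175,5,[(185,122),(322,158),(265,398),(120,362)],.012))
rep("contacts top",Z("top",185,210,6,[(488,168),(517,162),(545,159),(572,156)],.078))
# tab in scene: top face corners z=.108
rep("tab scene",Z("scene",315,150,5,[(178,268),(190,275),(242,250),(228,242)],.108))
# mean line of contact strips on bed
from math import *
im=cv2.imread("pics/top0.png");hsv=cv2.cvtColor(im,cv2.COLOR_BGR2HSV)
for nm,n,f,box in(("top","top","pics/top0.png",(360,175,450,285)),("scene","scene","pics/scene0.png",(180,250,280,370))):
    im=cv2.imread(f);hsv=cv2.cvtColor(im,cv2.COLOR_BGR2HSV);m=cv2.inRange(hsv,(0,60,80),(20,255,255))
    mm=np.zeros_like(m);x0,y0,x1,y1=box;mm[y0:y1,x0:x1]=m[y0:y1,x0:x1]
    k,l,st,c=cv2.connectedComponentsWithStats(mm)
    for i in range(1,k):
        if st[i,4]>8: print(nm,c[i],st[i,4],onz(n,*c[i],.0105)[:2])
E
```

```text
ch top rim [0.5225 0.1903]
[0.5498 0.3206 0.5919 0.0766 0.4938 0.0581 0.4545 0.3058]
  len 0.2476 ang -80.23
  len 0.0998 ang -169.31
  len 0.2507 ang 99.03
  len 0.0965 ang 8.85
ch scene rim [0.5256 0.1873]
[0.5035 0.0532 0.59   0.0716 0.5505 0.3194 0.4583 0.3048]
  len 0.0885 ang 11.98
  len 0.2510 ang 99.08
  len 0.0933 ang -170.97
  len 0.2556 ang -79.82
pocket pack top [0.5349 0.1108]
[0.5488 0.1428 0.5575 0.085  0.5211 0.0793 0.5121 0.136 ]
  len 0.0584 ang -81.45
  len 0.0368 ang -171.02
  len 0.0574 ang 99.05
  len 0.0374 ang 10.46
pocket pack scene [0.5363 0.1105]
[0.5244 0.0786 0.5602 0.0846 0.5493 0.1413 0.5111 0.1376]
  len 0.0363 ang 9.42
  len 0.0577 ang 100.88
  len 0.0383 ang -174.56
  len 0.0605 ang -77.32
step top [ 0.4935 -0.2076]
[ 0.5347 -0.1752  0.5164 -0.2554  0.4519 -0.2424  0.4709 -0.1574]
  len 0.0822 ang -102.84
  len 0.0658 ang 168.61
  len 0.0871 ang 77.39
  len 0.0663 ang -15.62
step scene [ 0.4981 -0.2111]
[ 0.4577 -0.2442  0.5194 -0.2598  0.5386 -0.1776  0.4767 -0.1628]
  len 0.0636 ang -14.19
  len 0.0844 ang 76.82
  len 0.0637 ang 166.54
  len 0.0836
[... 224 characters left out ...]
492 0.1137]
[0.5459 0.1317 0.5488 0.1195 0.5504 0.1076 0.5519 0.0961]
  len 0.0126 ang -76.83
  len 0.0120 ang -82.48
  len 0.0116 ang -82.25
  len 0.0362 ang 99.56
tab scene [0.5382 0.1071]
[0.5366 0.0913 0.5437 0.0924 0.5404 0.123  0.5321 0.1217]
  len 0.0072 ang 9.05
  len 0.0307 ang 96.11
  len 0.0084 ang -171.25
  len 0.0307 ang -81.60
top [396.5652 229.2609] 23 [ 0.5858 -0.2118]
top [401.087  230.2609] 23 [ 0.5834 -0.2239]
top [405.3478 231.2609] 23 [ 0.5809 -0.2353]
top [409.75 232.5 ] 24 [ 0.5778 -0.2471]
scene [229.35  307.375] 40 [ 0.5842 -0.2262]
scene [235.4  305.45] 40 [ 0.5859 -0.2143]
scene [223.0465 308.8837] 43 [ 0.5812 -0.238 ]
scene [216.7674 310.0233] 43 [ 0.5774 -0.2492]
```

```bash
cat >> h.py <<'E'
from scipy.spatial.transform import Rotation as Ro
def go(pos,yaw,pitch=0):
    """tool pointing down, tool y horizontal at world angle yaw deg (mod 180, nearest)"""
    o=bot.get_obs();R=Ro.from_rotvec(o["orientation"]);y=R.as_matrix()[:,1];cur=np.degrees(np.arctan2(y[1],y[0]))
    yaw=cur+((yaw-cur+90)%180-90);a=np.radians(yaw)
    yy=np.array([np.cos(a),np.sin(a),0]);zz=np.array([0,0,-1.]);xx=np.cross(yy,zz)
    G=Ro.from_matrix(np.c_[xx,yy,zz])
    if pitch: G=G*Ro.from_rotvec([np.radians(pitch),0,0])
    d=R.inv().apply(np.asarray(pos)-o["position"])*1000;w=(R.inv()*G).as_rotvec(degrees=True)
    print("clock",o["clock"],"pos",o["position"],"yaw %.1f->%.1f"%(cur,yaw),"q",o["q"],"F",o["wrist_force"],"open",o["opening"]);print("shift",d,"turn",w)
E
python3 -c "
from h import *
go([.5355,.1105,.2],9.5)"
```

```text
clock 0.1 pos [0.2847 0.5836 0.2176] yaw 64.0->9.5 q [-1.1435  0.6158 -0.0126  1.4247  0.0081  1.1034 -0.0404] F [-0.4019 -0.4323  0.0954] open 0.09293207429260723
shift [-432.8324 -315.2007   18.3456] turn [-0.1201  0.0653 54.5014]
```

Emit:
move_arm --targets '[{"x":-15,"y":-11,"z":0,"wz":2},{"x":-43,"y":-31,"z":0,"wz":6},{"x":-72,"y":-52,"z":0,"wz":10},{"x":-102,"y":-74,"z":0,"wz":14},{"x":-132,"y":-96,"z":0,"wz":18},{"x":-162,"y":-118,"z":0,"wz":22},{"x":-192,"y":-140,"z":0,"wz":25},{"x":-222,"y":-162,"z":0,"wz":28},{"x":-252,"y":-184,"z":0,"wz":32},{"x":-282,"y":-206,"z":0,"wz":36},{"x":-312,"y":-228,"z":0,"wz":40},{"x":-338,"y":-246,"z":0,"wz":44}]'

```text
invalid input at $.targets[0]: expected keys x, y, z, wx, wy, wz, jaw
```

```bash
python3 -c "
from h import *
go([.5355,.1105,.15],9.5)"
```

```text
clock 0.1 pos [0.2847 0.5836 0.2176] yaw 64.0->9.5 q [-1.1435  0.6158 -0.0126  1.4247  0.0081  1.1034 -0.0404] F [-0.4019 -0.4323  0.0954] open 0.09293207429260723
shift [-432.8298 -315.0859   68.3455] turn [-0.1201  0.0653 54.5014]
```

Emit:
move_arm --targets '[{"x":-15,"y":-11,"z":0,"wx":0,"wy":0,"wz":2,"jaw":45},{"x":-43,"y":-31,"z":0,"wx":0,"wy":0,"wz":6,"jaw":45},{"x":-72,"y":-52,"z":0,"wx":0,"wy":0,"wz":10,"jaw":45},{"x":-102,"y":-74,"z":0,"wx":0,"wy":0,"wz":14,"jaw":45},{"x":-132,"y":-96,"z":0,"wx":0,"wy":0,"wz":18,"jaw":45},{"x":-162,"y":-118,"z":0,"wx":0,"wy":0,"wz":22,"jaw":45},{"x":-192,"y":-140,"z":0,"wx":0,"wy":0,"wz":26,"jaw":45},{"x":-222,"y":-162,"z":0,"wx":0,"wy":0,"wz":30,"jaw":45},{"x":-252,"y":-184,"z":0,"wx":0,"wy":0,"wz":34,"jaw":45},{"x":-282,"y":-206,"z":0,"wx":0,"wy":0,"wz":38,"jaw":45},{"x":-310,"y":-226,"z":0,"wx":0,"wy":0,"wz":42,"jaw":45},{"x":-330,"y":-240,"z":0,"wx":0,"wy":0,"wz":46,"jaw":45}]'

```text
clock: 1.1
position: [0.4773, 0.2191, 0.2181]
orientation: [1.855, 2.533, -0.006]
wrist_force: [-0.2, 0.3, 0.7]
opening: 0.0449
```

```bash
python3 -c "
from h import *
go([.5355,.1105,.15],9.5)"
```

```text
clock 1.1 pos [0.4773 0.2191 0.2181] yaw 17.6->9.5 q [-0.6389  0.4298  0.2397  1.7879 -0.1186  0.9405 -0.0434] F [-0.2329  0.3095  0.7305] open 0.04494222844291006
shift [-120.8618   22.8782   68.4592] turn [-0.0983  0.212   8.0671]
```

Emit:
move_arm --targets '[{"x":-20,"y":4,"z":5,"wx":0,"wy":0,"wz":2,"jaw":35},{"x":-45,"y":9,"z":15,"wx":0,"wy":0,"wz":4,"jaw":35},{"x":-70,"y":14,"z":25,"wx":0,"wy":0,"wz":6,"jaw":35},{"x":-95,"y":18,"z":40,"wx":0,"wy":0,"wz":8,"jaw":35},{"x":-113,"y":22,"z":52,"wx":0,"wy":0,"wz":8.1,"jaw":35},{"x":-120.9,"y":22.9,"z":60,"wx":-0.1,"wy":0.2,"wz":8.1,"jaw":35},{"x":-120.9,"y":22.9,"z":66,"wx":-0.1,"wy":0.2,"wz":8.1,"jaw":35},{"x":-120.9,"y":22.9,"z":68,"wx":-0.1,"wy":0.2,"wz":8.1,"jaw":35},{"x":-120.9,"y":22.9,"z":68,"wx":-0.1,"wy":0.2,"wz":8.1,"jaw":35}]'

```text
clock: 1.85
position: [0.5346, 0.1124, 0.15]
orientation: [-2.026, -2.398, 0.0]
wrist_force: [0.3, -0.3, 0.0]
opening: 0.0348
```

```bash
python3 -c "
from h import *
go([.5355,.1105,.085],9.5)
s=cams.grab_frame('scene');zoom(s,300,100,440,240,5,'pics/zs1.png')
for z in (.08,.108,.15): print(proj('scene',[.5355,.1105,z]))
"
```

```text
clock 1.85 pos [0.5346 0.1124 0.15  ] yaw 9.6->9.5 q [-0.415   0.5454  0.2566  1.8166 -0.1857  0.8042  0.1032] F [ 0.3499 -0.3193  0.041 ] open 0.0347503587155211
shift [-2.121   0.6844 64.9905] turn [-0.0804 -0.0733  0.1119]
[356.314  210.9178]
[357.0369 200.2755]
[358.1656 183.6588]
```

View pics/zs1.png

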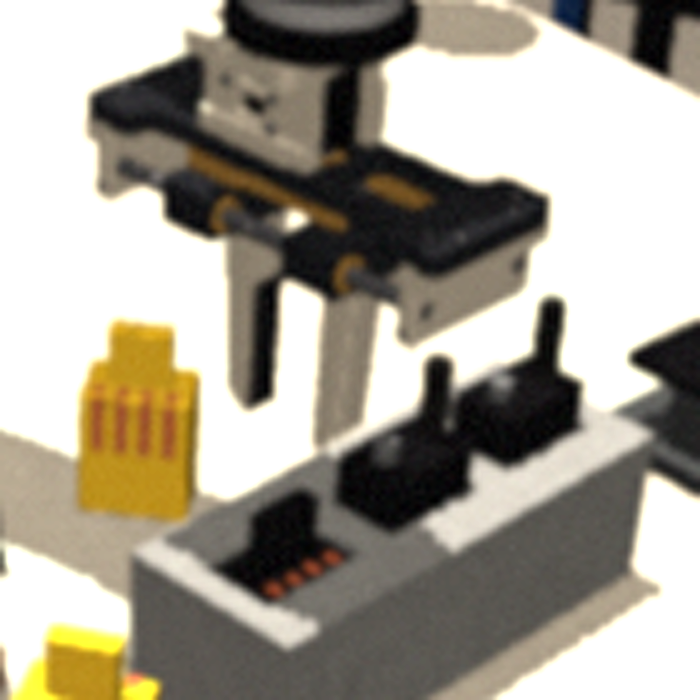

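The gripper hangs above the tab, aligned with the charger. The tab top at about (357,200) matches the projected estimate, so I'll descend and grip.

Emit:
move_arm --targets '[{"x":-2,"y":0.7,"z":8,"wx":0,"wy":0,"wz":0.1,"jaw":35},{"x":-2,"y":0.7,"z":22,"wx":0,"wy":0,"wz":0.1,"jaw":35},{"x":-2,"y":0.7,"z":38,"wx":0,"wy":0,"wz":0.1,"jaw":35},{"x":-2,"y":0.7,"z":52,"wx":0,"wy":0,"wz":0.1,"jaw":35},{"x":-2,"y":0.7,"z":61,"wx":0,"wy":0,"wz":0.1,"jaw":35},{"x":-2,"y":0.7,"z":65.5,"wx":0,"wy":0,"wz":0.1,"jaw":30},{"x":-2,"y":0.7,"z":65.5,"wx":0,"wy":0,"wz":0.1,"jaw":24},{"x":-2,"y":0.7,"z":65.5,"wx":0,"wy":0,"wz":0.1,"jaw":18},{"x":-2,"y":0.7,"z":65.5,"wx":0,"wy":0,"wz":0.1,"jaw":14}]' --newtons 10

```text
clock: 2.65
position: [0.5366, 0.111, 0.0858]
orientation: [-2.029, -2.399, -0.003]
wrist_force: [-0.1, 0.8, -0.1]
opening: 0.0164
```

```bash
python3 -c "
from h import *
go([.5355,.1105,.085],9.5)"
```

```text
clock 2.65 pos [0.5366 0.111  0.0858] yaw 9.5->9.5 q [-0.3882  0.6365  0.2244  1.8726 -0.221   0.655   0.1361] F [-0.1041  0.7932 -0.0506] open 0.016412586501312307
shift [-0.2966 -1.1637  0.7848] turn [ 0.0845 -0.0754  0.0466]
```

Emit:
move_arm --targets '[{"x":0,"y":-0.5,"z":1,"wx":0,"wy":0,"wz":0,"jaw":14},{"x":0,"y":-0.5,"z":1,"wx":0,"wy":0,"wz":0,"jaw":13},{"x":0,"y":-0.5,"z":1,"wx":0,"wy":0,"wz":0,"jaw":10},{"x":0,"y":-0.5,"z":1,"wx":0,"wy":0,"wz":0,"jaw":5},{"x":0,"y":-0.5,"z":1,"wx":0,"wy":0,"wz":0,"jaw":0},{"x":0,"y":-0.5,"z":1,"wx":0,"wy":0,"wz":0,"jaw":0}]' --newtons 10

```text
clock: 3.15
position: [0.536, 0.1109, 0.0851]
orientation: [-2.029, -2.399, -0.003]
wrist_force: [-2.8, -0.3, 3.9]
opening: 0.0115
```

```bash
python3 -c "
from h import *
go([.5355,.1105,.085],9.5)
print(bot.get_obs()['wrist_torque'])"
```

```text
clock 3.15 pos [0.536  0.1109 0.0851] yaw 9.6->9.5 q [-0.3879  0.6368  0.2238  1.8746 -0.2214  0.6527  0.1366] F [-2.7964 -0.2546  3.9213] open 0.011450760285739438
shift [-0.3506 -0.5341  0.1186] turn [ 0.0744 -0.0852  0.0543]
[-0.1166  0.4655  0.0196]
```

Gripped (opening 11.5 mm, side force under 3 N). I'll tighten the grip and draw the pack up.

Emit:
move_arm --targets '[{"x":0,"y":-0.5,"z":0,"wx":0,"wy":0,"wz":0,"jaw":0},{"x":0,"y":-0.5,"z":0,"wx":0,"wy":0,"wz":0,"jaw":0},{"x":0,"y":-0.5,"z":-2,"wx":0,"wy":0,"wz":0,"jaw":0},{"x":0,"y":-0.5,"z":-6,"wx":0,"wy":0,"wz":0,"jaw":0},{"x":0,"y":-0.5,"z":-10,"wx":0,"wy":0,"wz":0,"jaw":0},{"x":0,"y":-0.5,"z":-14,"wx":0,"wy":0,"wz":0,"jaw":0}]' --newtons 40

```text
clock: 3.65
position: [0.5354, 0.1108, 0.0993]
orientation: [-2.029, -2.398, -0.003]
wrist_force: [-0.2, -0.4, -2.2]
opening: 0.0118
```

```bash
python3 -c "
from h import *
go([.5355,.1105,.21],9.5)
print(bot.get_obs()['wrist_torque'])"
```

```text
clock 3.65 pos [0.5354 0.1108 0.0993] yaw 9.5->9.5 q [-0.3938  0.6153  0.2321  1.865  -0.2138  0.6842  0.13  ] F [-0.1675 -0.3772 -2.1694] open 0.011828269380361502
shift [  -0.1277    0.1881 -110.7247] turn [ 0.0554 -0.0808  0.0468]
[-0.0355 -0.0484 -0.0034]
```

Emit:
move_arm --targets '[{"x":0,"y":0,"z":-6,"wx":0,"wy":0,"wz":0,"jaw":0},{"x":0,"y":0,"z":-14,"wx":0,"wy":0,"wz":0,"jaw":0},{"x":0,"y":0,"z":-23,"wx":0,"wy":0,"wz":0,"jaw":0},{"x":0,"y":0,"z":-33,"wx":0,"wy":0,"wz":0,"jaw":0},{"x":0,"y":0,"z":-44,"wx":0,"wy":0,"wz":0,"jaw":0},{"x":0,"y":0,"z":-55,"wx":0,"wy":0,"wz":0,"jaw":0},{"x":0,"y":0,"z":-67,"wx":0,"wy":0,"wz":0,"jaw":0},{"x":0,"y":0,"z":-79,"wx":0,"wy":0,"wz":0,"jaw":0},{"x":0,"y":0,"z":-91,"wx":0,"wy":0,"wz":0,"jaw":0},{"x":0,"y":0,"z":-103,"wx":0,"wy":0,"wz":0,"jaw":0},{"x":0,"y":0,"z":-111,"wx":0,"wy":0,"wz":0,"jaw":0},{"x":0,"y":0,"z":-114,"wx":0,"wy":0,"wz":0,"jaw":0}]'

```text
clock: 4.65
position: [0.5361, 0.1106, 0.2153]
orientation: [2.028, 2.397, 0.007]
wrist_force: [-0.1, -1.2, -2.4]
opening: 0.0121
```

```bash
python3 -c "
from h import *
go([.5355,.1105,.21],9.5)
print(bot.get_obs()['wrist_torque'])
s=cams.grab_frame('scene');zoom(s,290,80,430,240,5,'pics/zs2.png')
"
```

```text
clock 4.65 pos [0.5361 0.1106 0.2153] yaw 9.5->9.5 q [-0.4311  0.4666  0.2823  1.7391 -0.1563  0.9533  0.0792] F [-0.0511 -1.1963 -2.429 ] open 0.012083657353254703
shift [-0.0304 -0.6538  5.3293] turn [ 0.2498 -0.0952  0.0378]
[-0.0516 -0.0175 -0.0191]
```

View pics/zs2.png

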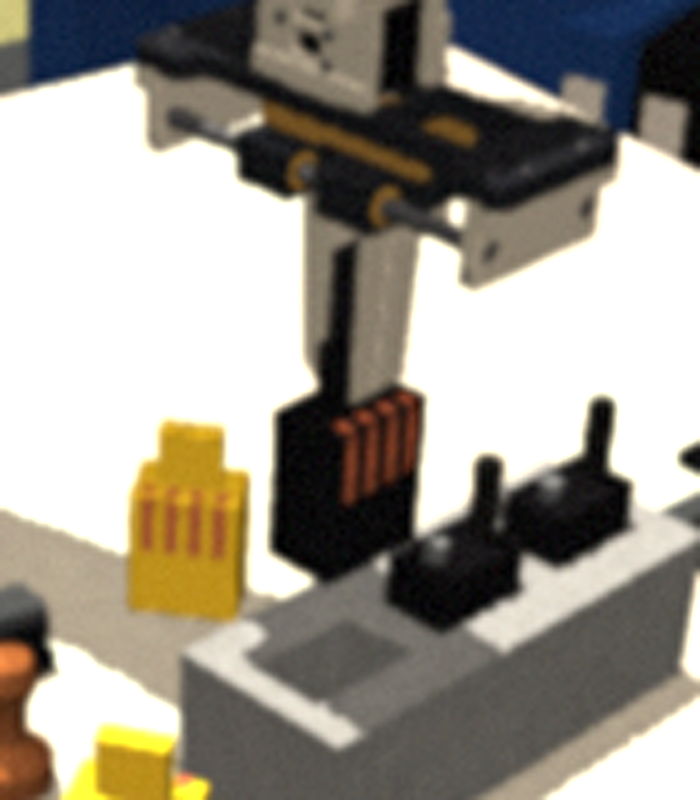

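The pack hangs upright and wholly out of its pocket, with the contacts on the +x side and the radios undisturbed. Next I'll carry it to the tester.

```bash
python3 -c "
from h import *
go([.5019,-.2109,.205],-13.5)"
```

```text
clock 4.7 pos [0.536  0.1106 0.215 ] yaw 9.5->-13.5 q [-0.4311  0.467   0.2821  1.7395 -0.1564  0.953   0.0793] F [ 0.1647 -0.1336 -2.644 ] open 0.011666005733093794
shift [-311.4637  -86.95      9.1458] turn [ 0.1996 -0.1395 23.0437]
```

Emit:
move_arm --targets '[{"x":-6,"y":-2,"z":0,"wx":0,"wy":0,"wz":0.5,"jaw":0},{"x":-22,"y":-6,"z":0,"wx":0,"wy":0,"wz":1.6,"jaw":0},{"x":-44,"y":-12,"z":0,"wx":0,"wy":0,"wz":3.2,"jaw":0},{"x":-69,"y":-19,"z":0,"wx":0,"wy":0,"wz":5,"jaw":0},{"x":-96,"y":-27,"z":0,"wx":0,"wy":0,"wz":7,"jaw":0},{"x":-123,"y":-34,"z":0,"wx":0,"wy":0,"wz":9,"jaw":0},{"x":-150,"y":-42,"z":0,"wx":0,"wy":0,"wz":11,"jaw":0},{"x":-177,"y":-49,"z":0,"wx":0,"wy":0,"wz":13,"jaw":0},{"x":-204,"y":-57,"z":0,"wx":0,"wy":0,"wz":15,"jaw":0},{"x":-231,"y":-64,"z":0,"wx":0,"wy":0,"wz":17,"jaw":0},{"x":-256,"y":-71,"z":0,"wx":0,"wy":0,"wz":19,"jaw":0},{"x":-276,"y":-77,"z":0,"wx":0,"wy":0,"wz":20.5,"jaw":0}]'

```text
clock: 5.7
position: [0.5036, -0.1787, 0.2137]
orientation: [2.43, 1.991, 0.003]
wrist_force: [0.5, -0.4, -1.8]
opening: 0.0114
```

```bash
python3 -c "
from h import *
go([.5019,-.2109,.15],-13.5)"
```

```text
clock 5.7 pos [ 0.5036 -0.1787  0.2137] yaw -11.3->-13.5 q [ 0.025   0.463   0.4097  1.7761 -0.2224  0.9466  0.3288] F [ 0.5325 -0.3993 -1.7823] open 0.011364077495360256
shift [-32.0037   4.5501  63.7281] turn [ 0.0861 -0.049   2.1566]
```

Emit:
move_arm --targets '[{"x":-16,"y":2,"z":2,"wx":0,"wy":0,"wz":1,"jaw":0},{"x":-25,"y":3.5,"z":10,"wx":0,"wy":0,"wz":2,"jaw":0},{"x":-30,"y":4.5,"z":22,"wx":0,"wy":0,"wz":2.2,"jaw":0},{"x":-32,"y":4.5,"z":36,"wx":0,"wy":0,"wz":2.2,"jaw":0},{"x":-32,"y":4.5,"z":50,"wx":0,"wy":0,"wz":2.2,"jaw":0},{"x":-32,"y":4.5,"z":60,"wx":0,"wy":0,"wz":2.2,"jaw":0},{"x":-32,"y":4.5,"z":64,"wx":0,"wy":0,"wz":2.2,"jaw":0},{"x":-32,"y":4.5,"z":64,"wx":0,"wy":0,"wz":2.2,"jaw":0},{"x":-32,"y":4.5,"z":64,"wx":0,"wy":0,"wz":2.2,"jaw":0}]'

```text
clock: 6.45
position: [0.5019, -0.2109, 0.1498]
orientation: [2.467, 1.944, 0.002]
wrist_force: [-0.4, -0.7, -2.2]
opening: 0.0118
```

```bash
python3 -c "
from h import *
go([.5019,-.2109,.107],-13.5)
s=cams.grab_frame('scene');zoom(s,170,190,290,330,5,'pics/zs3.png')
s=cams.grab_frame('top');zoom(s,340,180,450,300,5,'pics/zt3.png')
"
```

```text
clock 6.45 pos [ 0.5019 -0.2109  0.1498] yaw -13.5->-13.5 q [ 0.1066  0.5565  0.3855  1.8268 -0.2793  0.8103  0.397 ] F [-0.4441 -0.7077 -2.2493] open 0.011832751781022876
shift [-0.0291 -0.1034 42.758 ] turn [ 0.0855 -0.0477 -0.0402]
```

View pics/zs3.png

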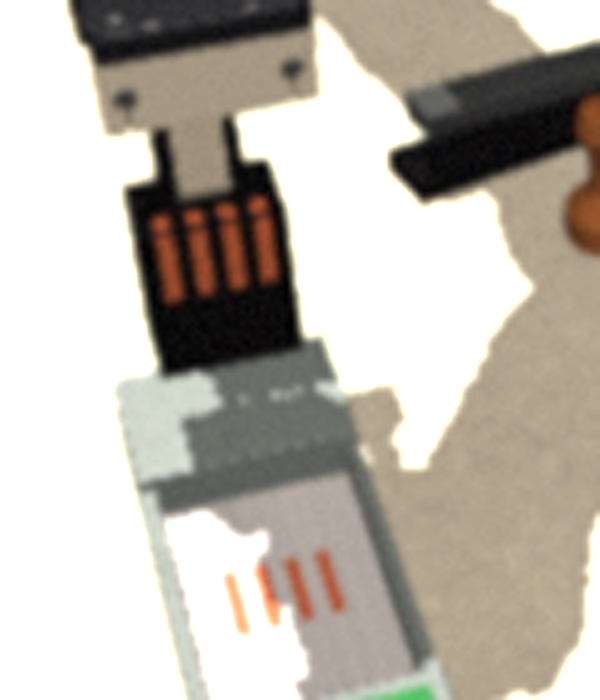

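View pics/zt3.png

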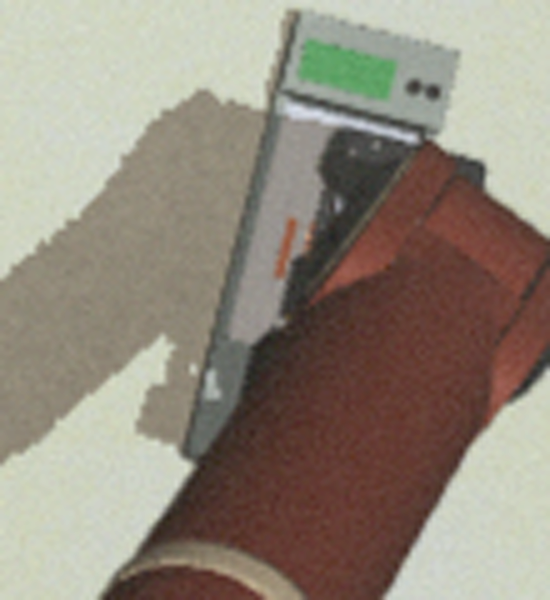

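The pack hangs over the step with its contacts facing the bed. I'll lower it and watch for contact.

Emit:
move_arm --targets '[{"x":0,"y":0,"z":5,"wx":0,"wy":0,"wz":0,"jaw":0},{"x":0,"y":0,"z":14,"wx":0,"wy":0,"wz":0,"jaw":0},{"x":0,"y":0,"z":24,"wx":0,"wy":0,"wz":0,"jaw":0},{"x":0,"y":0,"z":32,"wx":0,"wy":0,"wz":0,"jaw":0},{"x":0,"y":0,"z":37,"wx":0,"wy":0,"wz":0,"jaw":0},{"x":0,"y":0,"z":40,"wx":0,"wy":0,"wz":0,"jaw":0},{"x":0,"y":0,"z":41.5,"wx":0,"wy":0,"wz":0,"jaw":0},{"x":0,"y":0,"z":41.5,"wx":0,"wy":0,"wz":0,"jaw":0}]'

```text
clock: 7.22
position: [0.5024, -0.2111, 0.1085]
orientation: [2.467, 1.943, 0.003]
wrist_force: [0.8, -1.0, -2.8]
opening: 0.0118
```

```bash
python3 -c "
from h import *
go([.5019,-.2109,.107],-13.5)"
```

```text
clock 7.2167 pos [ 0.5024 -0.2111  0.1085] yaw -13.5->-13.5 q [ 0.1281  0.6126  0.356   1.8657 -0.3122  0.7154  0.4255] F [ 0.7709 -0.9633 -2.8111] open 0.011811439987788016
shift [ 0.1138 -0.5545  1.5369] turn [ 0.1433 -0.0352 -0.0406]
```

Emit:
move_arm --targets '[{"x":0,"y":0,"z":0.7,"wx":0.1,"wy":0,"wz":0,"jaw":0},{"x":0,"y":0,"z":1.3,"wx":0.1,"wy":0,"wz":0,"jaw":0},{"x":0,"y":0,"z":1.8,"wx":0.1,"wy":0,"wz":0,"jaw":0},{"x":0,"y":0,"z":1.8,"wx":0.1,"wy":0,"wz":0,"jaw":0}]'

```text
clock: 7.55
position: [0.5027, -0.2113, 0.1071]
orientation: [2.467, 1.944, 0.002]
wrist_force: [1.4, 0.4, -1.7]
opening: 0.0115
```

```bash
python3 -c "
from h import *
go([.5019,-.2109,.107],-13.5)"
```

```text
clock 7.55 pos [ 0.5027 -0.2113  0.1071] yaw -13.5->-13.5 q [ 0.1287  0.6154  0.3553  1.8653 -0.313   0.714   0.4261] F [ 1.3886  0.4204 -1.6797] open 0.011513064709905383
shift [ 0.1965 -0.8703  0.1366] turn [ 0.0935 -0.0303 -0.039 ]
```

Emit:
move_arm --targets '[{"x":0,"y":0,"z":0.8,"wx":0,"wy":0,"wz":0,"jaw":0},{"x":0,"y":0,"z":1.2,"wx":0,"wy":0,"wz":0,"jaw":0},{"x":0,"y":0,"z":1.2,"wx":0,"wy":0,"wz":0,"jaw":0}]'

```text
clock: 7.8
position: [0.5028, -0.2113, 0.1071]
orientation: [2.467, 1.943, 0.003]
wrist_force: [-2.2, 1.3, 5.4]
opening: 0.0122
```

```bash
python3 -c "
from h import *
go([.5019,-.2109,.107],-13.5)"
```

```text
clock 7.8 pos [ 0.5028 -0.2113  0.1071] yaw -13.5->-13.5 q [ 0.1294  0.6153  0.3547  1.8655 -0.3137  0.7134  0.4269] F [-2.2035  1.2992  5.4483] open 0.012208690730811694
shift [ 0.2059 -0.9441  0.1044] turn [ 0.1273 -0.0609 -0.0417]
```

Seated on the step: Fz rose to +5 N at exactly the expected height. I'll release it gently.

Emit:
move_arm --targets '[{"x":0,"y":0,"z":0,"wx":0,"wy":0,"wz":0,"jaw":12},{"x":0,"y":0,"z":0,"wx":0,"wy":0,"wz":0,"jaw":14},{"x":0,"y":0,"z":0,"wx":0,"wy":0,"wz":0,"jaw":18},{"x":0,"y":0,"z":0,"wx":0,"wy":0,"wz":0,"jaw":22},{"x":0,"y":0,"z":0,"wx":0,"wy":0,"wz":0,"jaw":26},{"x":0,"y":0,"z":0,"wx":0,"wy":0,"wz":0,"jaw":32},{"x":0,"y":0,"z":0,"wx":0,"wy":0,"wz":0,"jaw":36},{"x":0,"y":0,"z":0,"wx":0,"wy":0,"wz":0,"jaw":36},{"x":0,"y":0,"z":0,"wx":0,"wy":0,"wz":0,"jaw":36}]'

```text
clock: 8.55
position: [0.5028, -0.2114, 0.1071]
orientation: [2.467, 1.943, 0.003]
wrist_force: [1.0, 0.6, 1.0]
opening: 0.036
```

```bash
python3 -c "
from h import *
go([.5019,-.2109,.175],-13.5)
s=cams.grab_frame('scene');zoom(s,170,190,290,330,5,'pics/zs4.png')"
```

```text
clock 8.55 pos [ 0.5028 -0.2114  0.1071] yaw -13.5->-13.5 q [ 0.1295  0.6153  0.3546  1.8655 -0.3135  0.7133  0.4268] F [1.0168 0.6268 1.032 ] open 0.035969253308976636
shift [  0.303   -0.8088 -67.9154] turn [ 0.1288 -0.0575 -0.0416]
```

View pics/zs4.png

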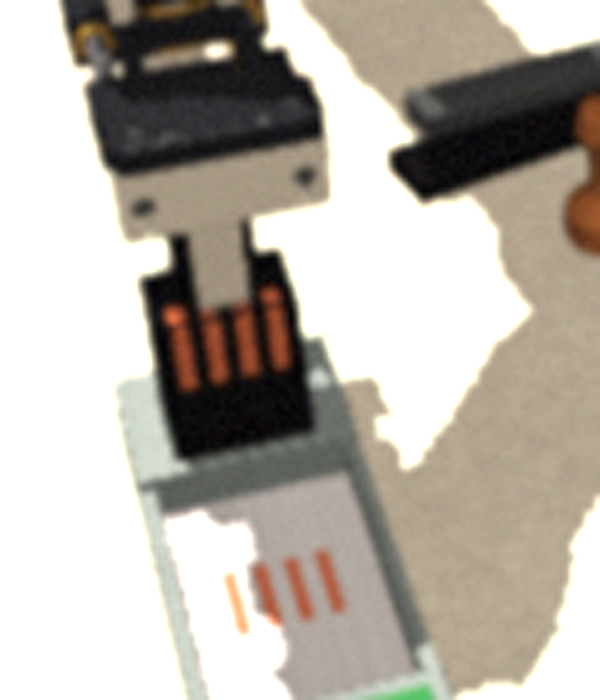

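The pack stands upright and centred on the step, contacts towards the bed, with the fingers clear. I'll rise, back off, close the jaws and come down behind it.

Emit:
move_arm --targets '[{"x":0,"y":0,"z":-3,"wx":0,"wy":0,"wz":0,"jaw":36},{"x":0,"y":0,"z":-10,"wx":0,"wy":0,"wz":0,"jaw":36},{"x":0,"y":0,"z":-20,"wx":0,"wy":0,"wz":0,"jaw":36},{"x":0,"y":0,"z":-32,"wx":0,"wy":0,"wz":0,"jaw":36},{"x":0,"y":0,"z":-42,"wx":0,"wy":0,"wz":0,"jaw":36},{"x":0,"y":-6,"z":-45,"wx":0,"wy":0,"wz":0,"jaw":30},{"x":0,"y":-20,"z":-45,"wx":0,"wy":0,"wz":0,"jaw":20},{"x":0,"y":-36,"z":-45,"wx":0,"wy":0,"wz":0,"jaw":10},{"x":0,"y":-50,"z":-45,"wx":0,"wy":0,"wz":0,"jaw":0},{"x":0,"y":-58,"z":-45,"wx":0,"wy":0,"wz":0,"jaw":0},{"x":0,"y":-60,"z":-45,"wx":0,"wy":0,"wz":0,"jaw":0},{"x":0,"y":-60,"z":-45,"wx":0,"wy":0,"wz":0,"jaw":0}]'

```text
clock: 9.6
position: [0.4442, -0.1973, 0.1523]
orientation: [2.467, 1.943, 0.004]
wrist_force: [1.2, -0.1, 0.6]
opening: 0.0004
```

```bash
python3 -c "
from h import *
go([.4455,-.1976,.085],-13.5)
s=cams.grab_frame('scene');zoom(s,170,190,290,330,5,'pics/zs5.png')"
```

```text
clock 9.6 pos [ 0.4442 -0.1973  0.1523] yaw -13.6->-13.5 q [ 0.1004  0.4742  0.3935  1.9803 -0.2671  0.734   0.4176] F [ 1.1625 -0.0918  0.5542] open 0.0003738862800629943
shift [-0.1012  1.1838 67.2804] turn [ 0.16   -0.0676 -0.0553]
```

View pics/zs5.png

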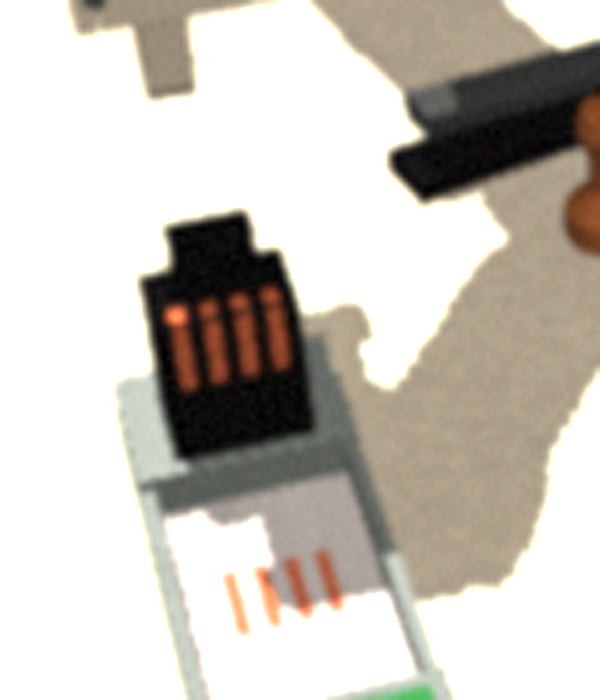

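```bash
python3 -c "
from h import *
a=np.radians(-13.5);R=np.array([[np.cos(a),np.sin(a)],[-np.sin(a),np.cos(a)]])
for p in [(180,457),(312,430),(142,487),(360,440)]:
  w=onz('scene',170+(p[0]+.5)/5-.5,190+(p[1]+.5)/5-.5,.03)[:2];print(w,R@(w-[.5272,-.217]))"
```

```text
[ 0.5115 -0.2406] [-0.0098 -0.0266]
[ 0.5255 -0.1901] [-0.0079  0.0257]
[ 0.5194 -0.2598] [ 0.0024 -0.0435]
[ 0.5413 -0.1767] [0.0043 0.0424]
```

Centred to within about 1 mm. I'll descend behind it, then push.

Emit:
move_arm --targets '[{"x":0,"y":0,"z":6,"wx":0,"wy":0,"wz":0,"jaw":0},{"x":0,"y":0,"z":18,"wx":0,"wy":0,"wz":0,"jaw":0},{"x":0,"y":0,"z":34,"wx":0,"wy":0,"wz":0,"jaw":0},{"x":0,"y":0,"z":48,"wx":0,"wy":0,"wz":0,"jaw":0},{"x":0,"y":0,"z":59,"wx":0,"wy":0,"wz":0,"jaw":0},{"x":0,"y":2,"z":65,"wx":0,"wy":0,"wz":0,"jaw":0},{"x":0,"y":6,"z":66,"wx":0,"wy":0,"wz":0,"jaw":0},{"x":0,"y":10,"z":66,"wx":0,"wy":0,"wz":0,"jaw":0},{"x":0,"y":15,"z":66,"wx":0,"wy":0,"wz":0,"jaw":0},{"x":0,"y":20,"z":66,"wx":0,"wy":0,"wz":0,"jaw":0},{"x":0,"y":24,"z":66,"wx":0,"wy":0,"wz":0,"jaw":0},{"x":0,"y":28,"z":66,"wx":0,"wy":0,"wz":0,"jaw":0}]'

```text
clock: 10.65
position: [0.473, -0.2041, 0.0868]
orientation: [2.465, 1.943, 0.005]
wrist_force: [-0.8, -0.3, 1.2]
opening: 0.0003
```

Emit:
move_arm --targets '[{"x":0,"y":4,"z":0,"wx":0,"wy":0,"wz":0,"jaw":0},{"x":0,"y":8,"z":0,"wx":0,"wy":0,"wz":0,"jaw":0},{"x":0,"y":12,"z":0,"wx":0,"wy":0,"wz":0,"jaw":0}]'

```text
clock: 10.9
position: [0.4851, -0.207, 0.087]
orientation: [2.465, 1.943, 0.005]
wrist_force: [-1.0, -0.4, 0.9]
opening: 0.0005
```

```bash
python3 -c "
from h import *
go([.4455,-.1976,.085],-13.5)
s=cams.grab_frame('scene');zoom(s,170,190,290,330,5,'pics/zs6.png')"
```

```text
clock 10.9 pos [ 0.4851 -0.207   0.087 ] yaw -13.5->-13.5 q [ 0.1427  0.6227  0.3361  1.9329 -0.3328  0.6358  0.4537] F [-1.0074 -0.4378  0.8928] open 0.0004987266664475887
shift [ -0.108  -40.6785   1.8103] turn [ 0.2361 -0.054  -0.0187]
```

View pics/zs6.png

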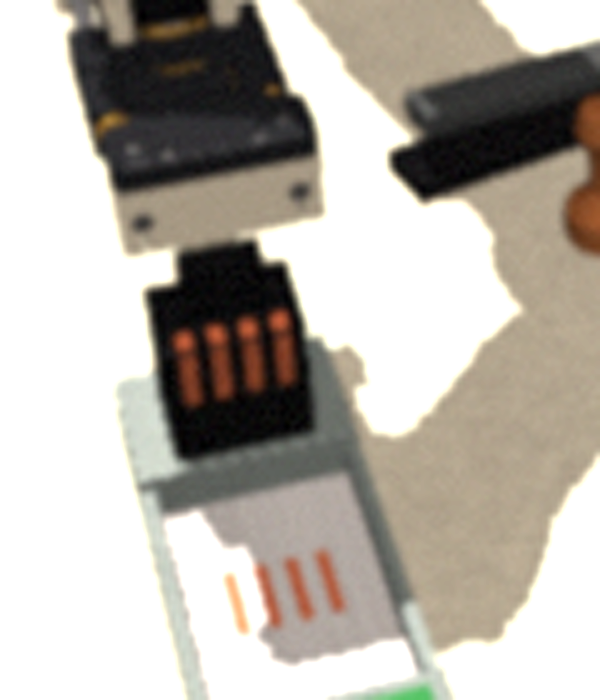

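It's tipping cleanly about its front lower edge. I'll keep pushing.

Emit:
move_arm --targets '[{"x":0,"y":4,"z":0,"wx":0,"wy":0,"wz":0,"jaw":0},{"x":0,"y":8,"z":0,"wx":0,"wy":0,"wz":0,"jaw":0},{"x":0,"y":12,"z":0,"wx":0,"wy":0,"wz":0,"jaw":0},{"x":0,"y":16,"z":0,"wx":0,"wy":0,"wz":0,"jaw":0},{"x":0,"y":20,"z":0,"wx":0,"wy":0,"wz":0,"jaw":0},{"x":0,"y":24,"z":0,"wx":0,"wy":0,"wz":0,"jaw":0},{"x":0,"y":24,"z":0,"wx":0,"wy":0,"wz":0,"jaw":0},{"x":0,"y":24,"z":0,"wx":0,"wy":0,"wz":0,"jaw":0},{"x":0,"y":24,"z":0,"wx":0,"wy":0,"wz":0,"jaw":0}]'

```text
clock: 11.7
position: [0.5093, -0.2129, 0.0871]
orientation: [2.464, 1.942, 0.006]
wrist_force: [0.1, 0.8, -0.9]
opening: 0.0006
```

```bash
python3 -c "
from h import *
go([.4455,-.1976,.085],-13.5)
s=cams.grab_frame('scene');zoom(s,170,190,290,330,5,'pics/zs7.png')"
```

```text
clock 11.7 pos [ 0.5093 -0.2129  0.0871] yaw -13.5->-13.5 q [ 0.1396  0.6508  0.3396  1.8659 -0.3314  0.6748  0.4394] F [ 0.1151  0.7793 -0.8825] open 0.0005997134995623454
shift [ -0.0701 -65.6264   1.7089] turn [ 0.3091 -0.0329 -0.0047]
```

View pics/zs7.png

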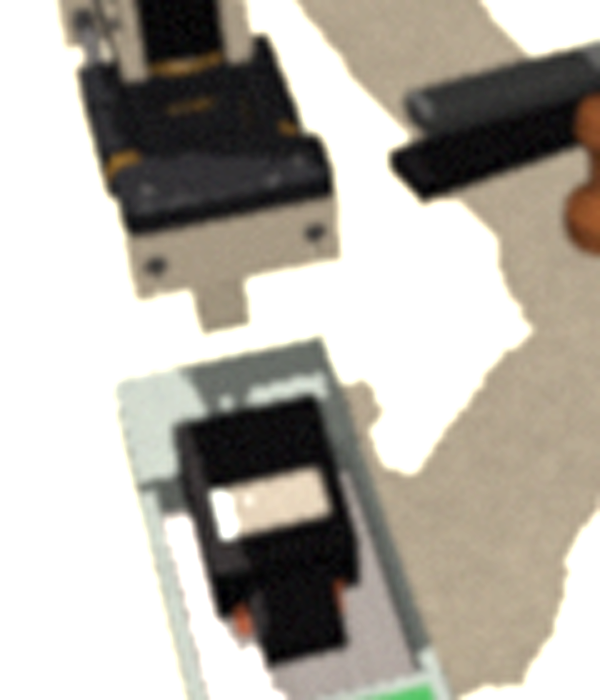

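It tumbled label side up and now leans on the step's edge, as the task anticipated. I'll back off, lower the fingers behind its underside and push it on.

Emit:
move_arm --targets '[{"x":0,"y":-6,"z":0,"wx":0,"wy":0,"wz":0,"jaw":0},{"x":0,"y":-20,"z":0,"wx":0,"wy":0,"wz":0,"jaw":0},{"x":0,"y":-36,"z":0,"wx":0,"wy":0,"wz":0,"jaw":0},{"x":0,"y":-50,"z":2,"wx":0,"wy":0,"wz":0,"jaw":0},{"x":0,"y":-58,"z":10,"wx":0,"wy":0,"wz":0,"jaw":0},{"x":0,"y":-60,"z":22,"wx":0,"wy":0,"wz":0,"jaw":0},{"x":0,"y":-60,"z":34,"wx":0,"wy":0,"wz":0,"jaw":0},{"x":0,"y":-60,"z":42,"wx":0,"wy":0,"wz":0,"jaw":0},{"x":0,"y":-60,"z":44,"wx":0,"wy":0,"wz":0,"jaw":0},{"x":0,"y":-60,"z":44,"wx":0,"wy":0,"wz":0,"jaw":0}]'

```text
clock: 12.58
position: [0.4507, -0.1987, 0.0424]
orientation: [2.465, 1.943, 0.005]
wrist_force: [1.0, -0.3, 0.1]
opening: 0.0004
```

```bash
python3 -c "
from h import *
go([.5093,-.2129,.042],-13.5)
s=cams.grab_frame('scene');zoom(s,170,190,290,330,5,'pics/zs8.png')"
```

```text
clock 12.5833 pos [ 0.4507 -0.1987  0.0424] yaw -13.5->-13.5 q [ 0.1888  0.6585  0.275   2.0568 -0.3794  0.4698  0.5133] F [ 1.0074 -0.2585  0.0545] open 0.00039261640097610137
shift [-0.0702 60.2764  0.6419] turn [ 0.2436 -0.0448 -0.0176]
```

View pics/zs8.png

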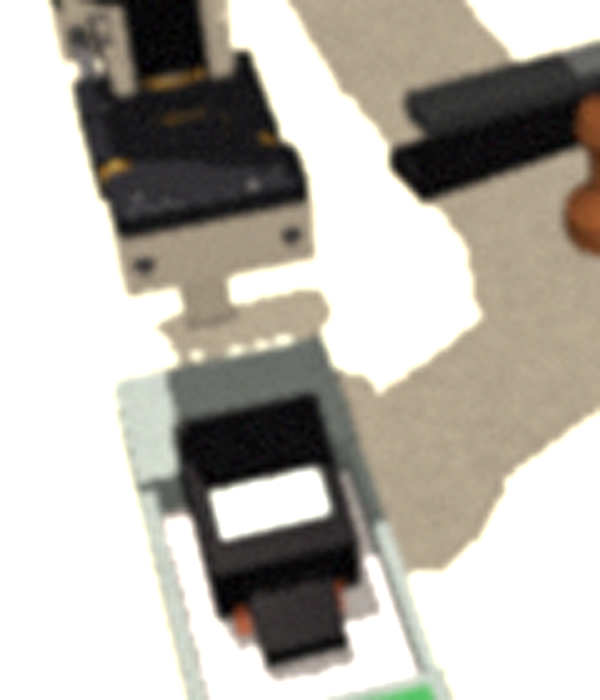

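Emit:
move_arm --targets '[{"x":0,"y":5,"z":0,"wx":0,"wy":0,"wz":0,"jaw":0},{"x":0,"y":13,"z":0,"wx":0,"wy":0,"wz":0,"jaw":0},{"x":0,"y":22,"z":0,"wx":0,"wy":0,"wz":0,"jaw":0},{"x":0,"y":29,"z":0,"wx":0,"wy":0,"wz":0,"jaw":0},{"x":0,"y":34,"z":0,"wx":0,"wy":0,"wz":0,"jaw":0},{"x":0,"y":38,"z":0,"wx":0,"wy":0,"wz":0,"jaw":0},{"x":0,"y":42,"z":0,"wx":0,"wy":0,"wz":0,"jaw":0},{"x":0,"y":46,"z":0,"wx":0,"wy":0,"wz":0,"jaw":0},{"x":0,"y":50,"z":0,"wx":0,"wy":0,"wz":0,"jaw":0},{"x":0,"y":54,"z":0,"wx":0,"wy":0,"wz":0,"jaw":0},{"x":0,"y":58,"z":0,"wx":0,"wy":0,"wz":0,"jaw":0},{"x":0,"y":61,"z":0,"wx":0,"wy":0,"wz":0,"jaw":0}]'

```text
clock: 13.63
position: [0.5109, -0.2133, 0.0431]
orientation: [2.464, 1.942, 0.006]
wrist_force: [-0.4, -0.2, -0.3]
opening: 0.0007
```

```bash
python3 -c "
from h import *
go([.5093,-.2129,.042],-13.5)
s=cams.grab_frame('scene');zoom(s,170,190,290,330,5,'pics/zs9.png')"
```

```text
clock 13.6333 pos [ 0.5109 -0.2133  0.0431] yaw -13.5->-13.5 q [ 0.165   0.7185  0.302   1.8893 -0.3666  0.5825  0.4688] F [-0.3997 -0.1877 -0.2813] open 0.0006886493778313719
shift [ 0.0226 -1.642   1.13  ] turn [ 0.312  -0.0324 -0.0126]
```

View pics/zs9.png

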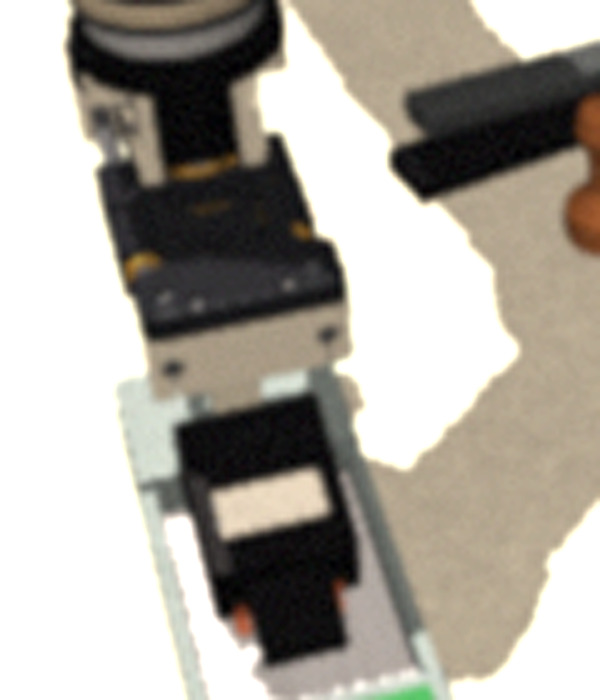

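The pack hasn't moved and the fingers are just reaching it, so I'll keep pushing.

Emit:
move_arm --targets '[{"x":0,"y":3,"z":0,"wx":0,"wy":0,"wz":0,"jaw":0},{"x":0,"y":6,"z":0,"wx":0,"wy":0,"wz":0,"jaw":0},{"x":0,"y":9,"z":0,"wx":0,"wy":0,"wz":0,"jaw":0},{"x":0,"y":12,"z":0,"wx":0,"wy":0,"wz":0,"jaw":0},{"x":0,"y":15,"z":0,"wx":0,"wy":0,"wz":0,"jaw":0}]'

```text
clock: 14.1
position: [0.5258, -0.2168, 0.0431]
orientation: [2.464, 1.943, 0.006]
wrist_force: [-0.9, 0.1, 0.2]
opening: 0.0005
```

```bash
python3 -c "
from h import *
go([.5093,-.2129,.042],-13.5)
s=cams.grab_frame('scene');zoom(s,170,190,290,330,5,'pics/zs10.png')"
```

```text
clock 14.1 pos [ 0.5258 -0.2168  0.0431] yaw -13.5->-13.5 q [ 0.1611  0.735   0.3073  1.846  -0.3639  0.6107  0.4581] F [-0.937   0.051   0.2306] open 0.0004966518661089898
shift [ -0.0313 -17.0068   0.9825] turn [ 0.2978 -0.0312 -0.0038]
```

View pics/zs10.png

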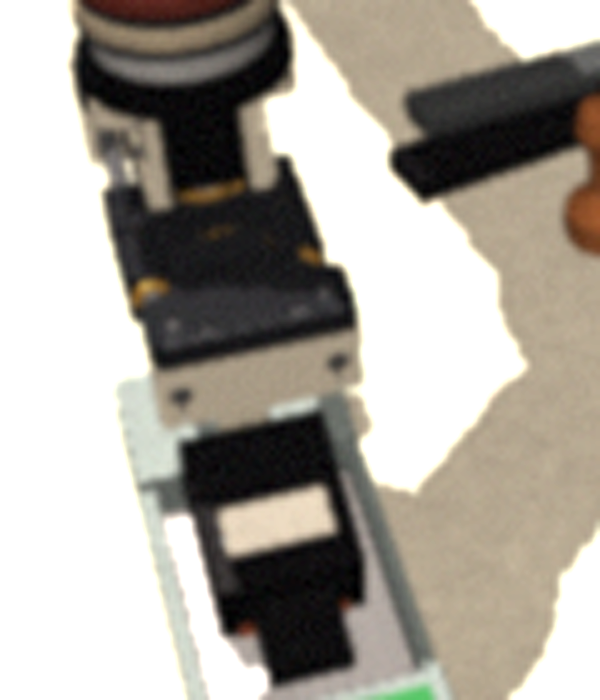

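It's moving (about 8 mm so far). I'll continue in small steps.

Emit:
move_arm --targets '[{"x":0,"y":3,"z":0,"wx":0,"wy":0,"wz":0,"jaw":0},{"x":0,"y":6,"z":0,"wx":0,"wy":0,"wz":0,"jaw":0},{"x":0,"y":9,"z":0,"wx":0,"wy":0,"wz":0,"jaw":0},{"x":0,"y":11,"z":0,"wx":0,"wy":0,"wz":0,"jaw":0}]'

```text
clock: 14.48
position: [0.538, -0.2197, 0.0433]
orientation: [2.463, 1.942, 0.007]
wrist_force: [-0.7, -0.2, -0.3]
opening: 0.0004
```

```bash
python3 -c "
from h import *
go([.5093,-.2129,.042],-13.5)
s=cams.grab_frame('scene');zoom(s,170,190,290,330,5,'pics/zs11.png')"
```

```text
clock 14.4833 pos [ 0.538  -0.2197  0.0433] yaw -13.5->-13.5 q [ 0.1587  0.7475  0.3106  1.812  -0.3624  0.6309  0.4502] F [-0.7226 -0.1803 -0.3353] open 0.0004014832556732473
shift [ -0.0759 -29.5491   1.0704] turn [ 0.4097 -0.0144  0.0202]
```

View pics/zs11.png

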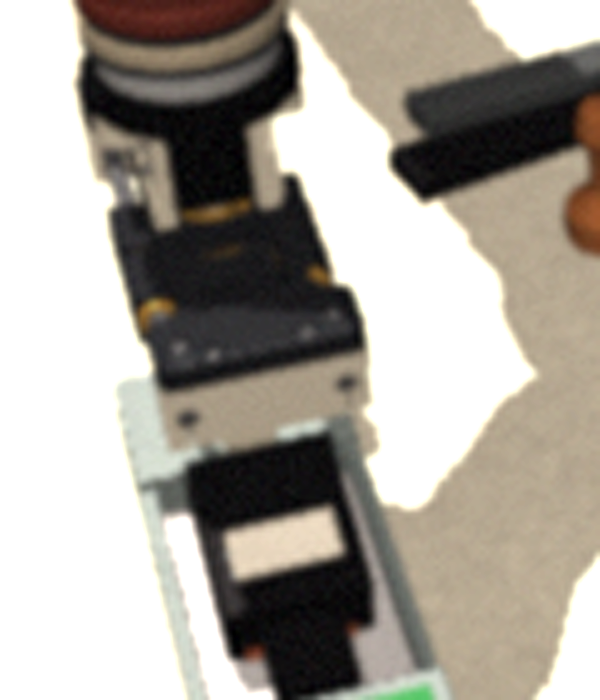

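Emit:
move_arm --targets '[{"x":0,"y":3,"z":0,"wx":0,"wy":0,"wz":0,"jaw":0},{"x":0,"y":6,"z":0,"wx":0,"wy":0,"wz":0,"jaw":0},{"x":0,"y":8,"z":0,"wx":0,"wy":0,"wz":0,"jaw":0},{"x":0,"y":8,"z":0,"wx":0,"wy":0,"wz":0,"jaw":0}]'

```text
clock: 14.87
position: [0.547, -0.2218, 0.0434]
orientation: [2.461, 1.942, 0.009]
wrist_force: [-0.7, 0.8, -0.0]
opening: 0.0004
```

```bash
python3 -c "
from h import *
go([.5093,-.2129,.042],-13.5)
s=cams.grab_frame('scene');zoom(s,170,190,290,330,5,'pics/zs12.png')"
```

```text
clock 14.8667 pos [ 0.547  -0.2218  0.0434] yaw -13.5->-13.5 q [ 0.1571  0.7568  0.3129  1.787  -0.3613  0.6454  0.4446] F [-0.661   0.7708 -0.0386] open 0.0004168158702126084
shift [ -0.1094 -38.7528   1.0948] turn [0.5069 0.0025 0.0456]
```

View pics/zs12.png

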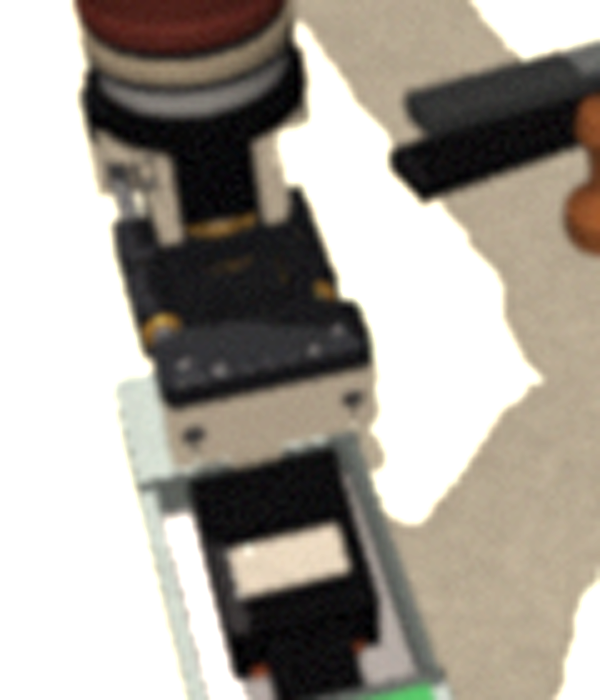

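```bash
python3 -c "
from h import *
s=cams.grab_frame('scene')
c=cv2.resize(s[265:345,190:275],None,fx=7,fy=7,interpolation=cv2.INTER_CUBIC)
c=(255*(c/255.)**.45).astype(np.uint8);cv2.imwrite('pics/zs13.png',c)"
```

```text
(no output)
```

View pics/zs13.png

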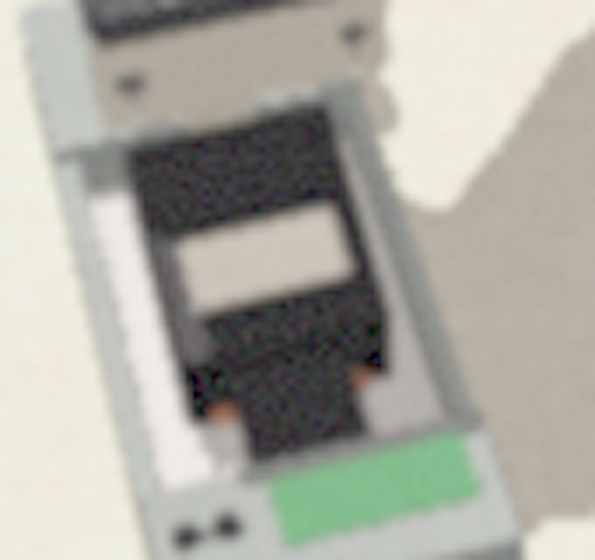

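Label-face corners in this zoom: about (132,152), (332,108), (384,318) and (200,362). I'll check whether it's flat or still leaning.

```bash
python3 -c "
from h import *
a=np.radians(-13.5);R=np.array([[np.cos(a),np.sin(a)],[-np.sin(a),np.cos(a)]])
def pt(p,z):
  w=onz('scene',190+(p[0]+.5)/7-.5,265+(p[1]+.5)/7-.5,z)[:2];return R@(w-[.5272,-.217])
for z in (.046,.055,.066):
  print(z,[pt(p,z) for p in [(132,152),(332,108),(384,318),(200,362)]])
print('base far corners z=.01',[pt(p,.011) for p in [(195,418),(384,372)]])
print('tab end top z=.034',[pt(p,.034) for p in [(245,455),(365,430)]])"
```

```text
0.046 [array([ 0.0247, -0.0252]), array([0.0256, 0.0298]), array([0.1084, 0.0246]), array([ 0.1077, -0.023 ])]
0.055 [array([ 0.0345, -0.0259]), array([0.0355, 0.0284]), array([0.1171, 0.0233]), array([ 0.1164, -0.0237])]
0.066 [array([ 0.0466, -0.0267]), array([0.0475, 0.0267]), array([0.1278, 0.0217]), array([ 0.1271, -0.0245])]
base far corners z=.01 [array([ 0.0932, -0.0255]), array([0.094 , 0.0251])]
tab end top z=.034 [array([ 0.1314, -0.0176]), array([0.1334, 0.0127])]
```

These numbers fit a flat pack: the near label edge (z=46 mm) and the far lower edge (z=10 mm) are about 70 mm apart, with the underside at x ≈ 24 mm. I'll retreat and verify in both views.

Emit:
move_arm --targets '[{"x":0,"y":-4,"z":0,"wx":0,"wy":0,"wz":0,"jaw":0},{"x":0,"y":-14,"z":0,"wx":0,"wy":0,"wz":0,"jaw":0},{"x":0,"y":-28,"z":-4,"wx":0,"wy":0,"wz":0,"jaw":0},{"x":0,"y":-40,"z":-20,"wx":0,"wy":0,"wz":0,"jaw":0},{"x":0,"y":-45,"z":-45,"wx":0,"wy":0,"wz":0,"jaw":0},{"x":0,"y":-45,"z":-75,"wx":0,"wy":0,"wz":0,"jaw":0},{"x":20,"y":-45,"z":-105,"wx":0,"wy":0,"wz":0,"jaw":0},{"x":45,"y":-45,"z":-135,"wx":0,"wy":0,"wz":0,"jaw":0},{"x":75,"y":-45,"z":-160,"wx":0,"wy":0,"wz":0,"jaw":0},{"x":105,"y":-45,"z":-175,"wx":0,"wy":0,"wz":0,"jaw":0},{"x":130,"y":-45,"z":-180,"wx":0,"wy":0,"wz":0,"jaw":0},{"x":145,"y":-45,"z":-180,"wx":0,"wy":0,"wz":0,"jaw":0}]'

```text
clock: 15.97
position: [0.5371, -0.0661, 0.2252]
orientation: [2.455, 1.946, 0.017]
wrist_force: [-0.1, 0.2, -0.8]
opening: 0.0008
```

```bash
python3 -c "
from h import *
go([.48,0,.25],-13.5)
s=cams.grab_frame('scene');cv2.imwrite('pics/scene14.png',s)
c=cv2.resize(s[250:345,180:275],None,fx=6,fy=6,interpolation=cv2.INTER_CUBIC)
c=(255*(c/255.)**.45).astype(np.uint8);cv2.imwrite('pics/zs14.png',c)
s=cams.grab_frame('top');cv2.imwrite('pics/top14.png',s)
c=cv2.resize(s[175:285,360:450],None,fx=5,fy=5,interpolation=cv2.INTER_CUBIC)
c=(255*(c/255.)**.45).astype(np.uint8);cv2.imwrite('pics/zt14.png',c)"
```

```text
clock 15.9667 pos [ 0.5371 -0.0661  0.2252] yaw -13.2->-13.5 q [-0.2074  0.4572  0.4326  1.7531 -0.23    0.9673  0.0845] F [-0.0612  0.2496 -0.8245] open 0.0007935892040137767
shift [ 51.3864 -70.3013 -25.5624] turn [ 0.7642 -0.1936  0.2973]
```

View pics/zs14.png

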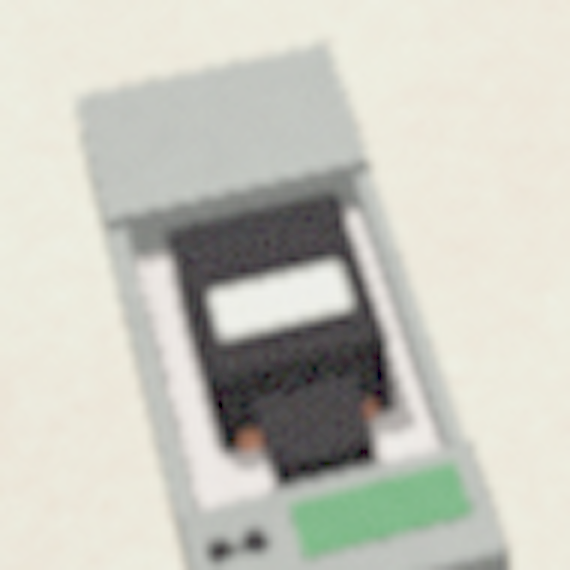

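View pics/zt14.png

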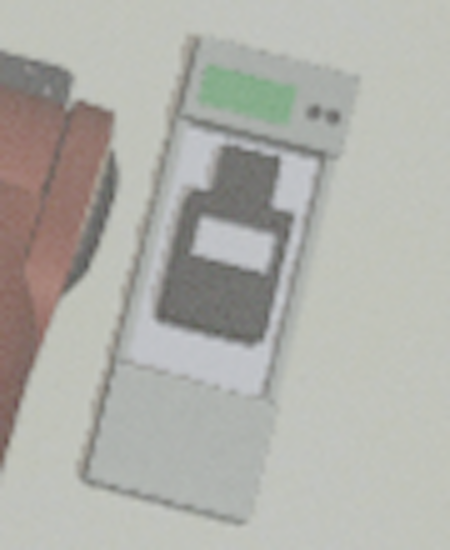

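View pics/scene14.png

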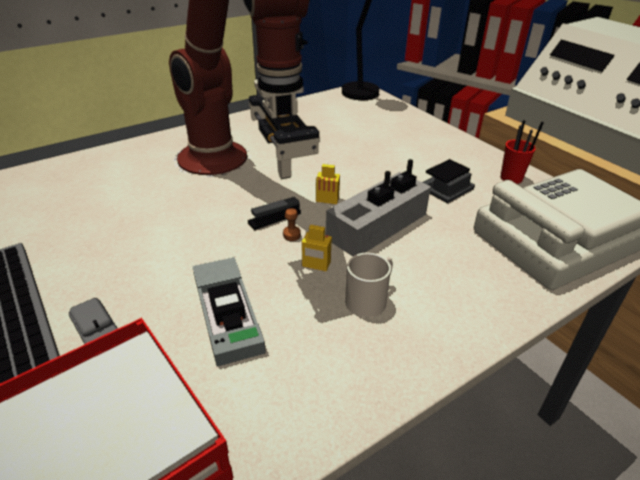

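View pics/top14.png

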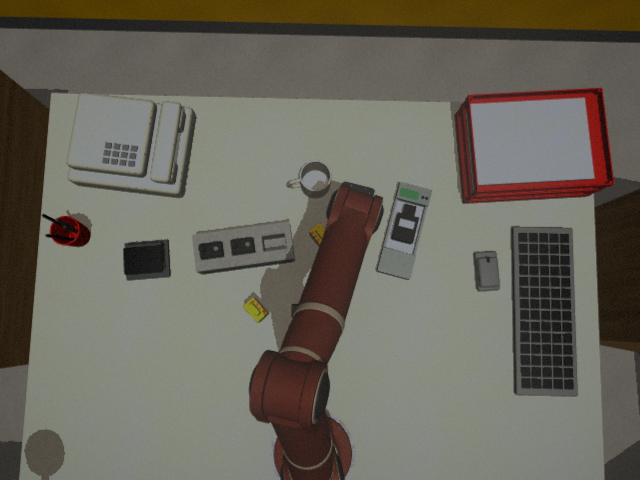

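Both views show the pack in the bed, label up, with clear floor between it and the step. The radios and bystanders look unmoved. One last numeric check before I hand in.

```bash
python3 -c "
from h import *
a=np.radians(-13.5);R=np.array([[np.cos(a),np.sin(a)],[-np.sin(a),np.cos(a)]])
def pt(p,z): return R@(onz('top',360+(p[0]+.5)/5-.5,175+(p[1]+.5)/5-.5,z)[:2]-[.5272,-.217])
for p in [(157,322),(262,345),(292,212),(188,190),(222,148),(280,158)]: print(pt(p,.046 if p[1]>185 else .034))
bot.close_job()"
```

```text
[0.0205 0.0301]
[ 0.0228 -0.0259]
[ 0.0953 -0.0245]
[0.0927 0.0311]
[0.1218 0.0179]
[ 0.1245 -0.0131]
the job is handed in; nothing more can be done
```

The pack is in the tester's bed, lying flat with its contact side down and clear of the step, and the job is handed in at about 16 s on the clock. No verdict is reported, so this rests on my own checks.

**What I did:** I gripped the pack by its tab and drew it straight up out of the right-most pocket. I stood it on the step with its contacts towards the bed, let go, and tipped it over from behind with the closed fingers. It first leaned on the step's edge, so I pushed its underside until it dropped flat.

**Last checks:**
- **Flatness:** In the top view the label face measures about 72 x 56 mm at its flat height. Label up, against the expected 70 x 56 mm.
- **Position:** The underside is about 22 mm past the step's edge (limit 60 mm) and about 2 mm off the bed's centre line.
- **Everything else:** Both radios are in their pockets, and the bystanders I could see look unmoved in both pictures. I judged this by eye. The arm hid the stapler and stamp in the last top view, but the scene view shows them in place. The gripper is well clear of everything.

**One disagreement:** Before the fingers backed away, the pack's far upper edge in the scene view gave about 83 mm for its length. I took that as a misread black-on-black edge, because the other points in that view and the later top view both fit a flat pack.

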